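# Return the underglaze jars to the bench rack in sample-tile order

## Robot

A 6-joint arm with a two-finger parallel gripper is mounted at the origin on the work surface. World frame = base frame: x ahead of the robot, y to its left, z up, the work surface at z = 0. Lengths are in mm, angles in rad, forces in N, time in s.
With the tool pointing down it reaches from about 275 to 750 mm from the base axis. Payload 10.2 kg.
Tool frame: the origin (TCP) lies between the finger pads; the fingertips stand 17 mm ahead of it and the grasp point (between the pads) lies 2 mm behind it (tips_ahead is the distance from the TCP to the fingertips, in mm); z points along the fingers, y is the line along which they close (so a half turn about z gives the same grasp; the last joint's range is limited). The gripper opens to 85 mm and grips with 20 to 120 N. Pads are 22 mm wide; open, the fingers measure 114 mm over their backs; the gripper's body (76 mm by 85 mm) begins 54 mm behind the grasp point. The pads swing forward as they close: fully open they stand 13 mm farther back than shut.
Start: joints at [1.102, 0.313, 1.498, -0, 1.331, -0.223], TCP at [127.762, 509.223, 248.294] pointing down, gripper open.
Joint ranges: [-2.94, 2.94], [-0.97, 2.17], [0.19, 2.56], [-1.23, 4.37], [0.02, 3.11], [-2.88, 2.88]. Speed limits (rad/s): [2.39, 2.39, 3.01, 3.14, 3.14, 3.14].

## Interface

Orientations are given as a unit quaternion [w, x, y, z].
In Python, from rig import sense, capture, finish_job, boxes_of, tips_ahead gives the robot as it stands.
- The arm moves only by the tool drive_tool, never from a script. Its argument "commands" is text: rows parted by semicolons, each of 7 numbers parted by spaces: the shift along the world's x, y, z in units of 0.1 m (1.0 is 0.1 m), then the turn, a rotation vector about the world's x, y, z in units of pi/4 rad (1.0 is pi/4 rad), then the opening in per cent of the stroke, from 0 (shut) to 100 (fully open). A call has 1 to 20 rows; each row shifts and turns the commanded pose from where the row before left it; what a row does not reach is not made up. A row lasts 1/12 s, in which the tool goes at most 41.7 mm and 7.16 degrees, less where a joint would pass 70% of its speed; a pose out of reach is approached as far as the arm can. A call with a number of a shift or a turn outside -1 to 1 is refused whole. A call with a gripper value outside its range is refused whole. The fingers move at their own pace and stop on an object; "force" is the grip in N (left out, the last holds). Time passes only in rows, so rows that do not move let the fingers close. It gives the time, the measured TCP pose, the force, the opening and the grip force at its end, in the units of the state.
- sense(): the state, without advancing time (a new reading comes with each control period).
- capture(name): name is "scene" or "top" or "wrist"; returns a dict with "pixels" (400x640x3 uint8, blue, green, red), "fov_y" (degrees; the focal length in pixels is half the picture's height over the tangent of half this angle, whatever the lens; pixels are square), "cx", "cy" (the principal point, pixels), "position" and "attitude" of the camera in the world; the wrist camera has in their place "tool_from_camera" (4x4, takes a point from camera to tool coordinates, whose origin is the TCP and whose axes are the flange's). Camera axes: x right, y down, z forward; pixel columns grow to the right and rows downward; lengths in mm; the calibration is good to about 2 mm. The wrist camera is an equidistant fisheye: a pixel r from the principal point sees the ray r / f radians off the axis. A picture is of the moment at which its call begins: read the wrist's pose just before it. There is no depth.
- finish_job(): hands the job in; it is judged then, once.
Trained networks look in a picture, given as the dict that the camera call returned (one of the last four; its "shot" number tells which), for a name from the list of things; names that differ only in an ending like _2 or _b are one class to them, and where a whole thing is asked for, a point or a joint stands for the part that bears it (a point fixed in the world has none). Each returns a list of dicts, best first, with "confidence" (0 to 1); they miss things now and then, are a little off and sometimes report something else, mostly with a low value. They report only what shows in the picture. A call takes as long as a camera call.
- boxes_of(picture, name): "position" ([column, row] in pixels, amid what is visible of it).
The state is a dict: "time_s": time; "joints": joint angles; "dq": joint speeds; "tau": joint torques, N m; "eef_pos": TCP position; "ee_rot": TCP orientation; "force": force on the tool from outside, world axes, zero at the start; "wrist_torque": the same for the moment, N m; "grip_width": opening from 0.0 (shut) to 1.0 (fully open); "grip_force": force on a finger pad.
Only numpy, scipy, OpenCV 4.12 (cv2) and the standard library are available. Lean on these libraries where they do the work, as an engineer would, in place of code of your own. Each camera call takes 0.05 s, during which the arm holds its last target. There are 200 camera calls.

## Task

Class is over: move the four underglaze jars from the carrying caddy to the dark bench rack so that they stand in the same order as the row of sample tiles on its front ledge, each jar in the bay right behind the tile of its own colour. Set every jar down, without dropping it, upright on the bay's floor, and let go; leave the clay pot and the wooden stamp where they are.

Things in the scene. Friction and masses are not known exactly. Their poses are not given: they have to be found in the camera images.
- jar_blue_mid (a point): Blue underglaze jar: round, 50 mm diameter, 70 mm tall, 100 to 210 g, white screw lid with a blue dot. Point: its centre, 35 mm above its underside; z its upright axis. Starts in a bay of the light birch caddy (fixed; four bays in a straight row, 80 mm pitch, floor 12 mm above the table, 10 mm high lips round each bay; at least 25 mm free between jars).
- jar_green_mid (a point): Green underglaze jar: round, 50 mm diameter, 70 mm tall, 100 to 210 g, white screw lid with a green dot. Point: its centre, 35 mm above its underside; z its upright axis. Starts in a bay of the light birch caddy (fixed; four bays in a straight row, 80 mm pitch, floor 12 mm above the table, 10 mm high lips round each bay; at least 25 mm free between jars).
- jar_red_mid (a point): Red underglaze jar: round, 50 mm diameter, 70 mm tall, 100 to 210 g, white screw lid with a red dot. Point: its centre, 35 mm above its underside; z its upright axis. Starts in a bay of the light birch caddy (fixed; four bays in a straight row, 80 mm pitch, floor 12 mm above the table, 10 mm high lips round each bay; at least 25 mm free between jars).
- jar_yellow_mid (a point): Yellow underglaze jar: round, 50 mm diameter, 70 mm tall, 100 to 210 g, white screw lid with a yellow dot. Point: its centre, 35 mm above its underside; z its upright axis. Starts in a bay of the light birch caddy (fixed; four bays in a straight row, 80 mm pitch, floor 12 mm above the table, 10 mm high lips round each bay; at least 25 mm free between jars).
- bay_blue: Bay for the blue jar in the dark wood rack (fixed; four bays in a row along y, 80 mm pitch). Origin: centre of the bay floor, 12 mm above the table; z up. Inside 72 x 72 mm, open above, lips 10 mm high, 8 mm thick all round. Its mark: a blue glazed tile, 42 x 56 mm, lying flat on the ledge in front, 68 mm along the bay's -x from its centre, lower than the lips.
- bay_green: Bay for the green jar in the dark wood rack (fixed; four bays in a row along y, 80 mm pitch). Origin: centre of the bay floor, 12 mm above the table; z up. Inside 72 x 72 mm, open above, lips 10 mm high, 8 mm thick all round. Its mark: a green glazed tile, 42 x 56 mm, lying flat on the ledge in front, 68 mm along the bay's -x from its centre, lower than the lips.
- bay_red: Bay for the red jar in the dark wood rack (fixed; four bays in a row along y, 80 mm pitch). Origin: centre of the bay floor, 12 mm above the table; z up. Inside 72 x 72 mm, open above, lips 10 mm high, 8 mm thick all round. Its mark: a red glazed tile, 42 x 56 mm, lying flat on the ledge in front, 68 mm along the bay's -x from its centre, lower than the lips.
- bay_yellow: Bay for the yellow jar in the dark wood rack (fixed; four bays in a row along y, 80 mm pitch). Origin: centre of the bay floor, 12 mm above the table; z up. Inside 72 x 72 mm, open above, lips 10 mm high, 8 mm thick all round. Its mark: a yellow glazed tile, 42 x 56 mm, lying flat on the ledge in front, 68 mm along the bay's -x from its centre, lower than the lips.
- clay_pot: Bystander: buff bisque pot with dark leaves, 100 mm widest diameter, 101 mm tall, standing upright on the board at the left. Origin at the centre of its underside.
- wood_stamp: Bystander: small tapered wooden clay stamp with a fluted head, 37 mm diameter, 54 mm tall, standing upright on the board at the right. Origin at the centre of its underside.

How it is judged:
By the outcome, as a careful person would: the job done as asked, in the order asked, and still so for the second after the job is handed in, with the robot touching nothing.
It also fails if it takes over 90 s, if anything falls off the work surface, if the arm or the gripper's body presses on something with over 40 N, if the wrist force passes 120 N, or if a joint passes its speed limit or range.

## Working session

There is one attempt and no reset: what is moved stays moved. The work goes in short steps, Python scripts to look and compute and a tool call to move; the robot and the scene stay as the last step left them, time stands still between calls to the robot, and variables do not carry over. Pictures are saved under pics/ and viewed, at most 14 in all, crops included, and the job is handed in when it is done.

Besides the shell and the picture viewer there is one more tool, called after "Emit:" as name(argument=value, ...), one argument or row to a line, values as JSON. drive_tool: Moves the arm, as the interface text tells. Shifts and turns lie within -1 to 1; 1 stands for 0.1 m of shift or pi/4 rad of turn. Its arguments: {"type":"object","properties":{"commands":{"type":"string"},"force":{"type":"number"}},"required":["commands"]}

```bash
mkdir -p pics; python3 - <<'E'
from rig import *
import cv2
s=sense();print(s['eef_pos'],s['ee_rot'],s['grip_width'])
for n in("scene","top"):
    p=capture(n);cv2.imwrite(f"pics/{n}0.png",p["pixels"])
    print(n,{k:v for k,v in p.items() if k!="pixels"})
    for o in["jar_blue_mid","jar_green_mid","jar_red_mid","jar_yellow_mid","bay_blue","bay_green","bay_red","bay_yellow","clay_pot","wood_stamp"]:
        print(o,[(b['position'],b['confidence']) for b in boxes_of(p,o)[:2]])
E
```

```text
[127.64625401 509.01383099 247.71849608] [-2.27142514e-04  1.22601003e-01  9.92455833e-01 -6.01294748e-04] 1.0014436359330192
scene {'fov_y': 52.60794798052058, 'cx': 317.08173657979006, 'cy': 202.2055268961784, 'position': array([1219.56977114, -721.45251312,  825.62196592]), 'attitude': array([-0.40169262,  0.84217756,  0.3202216 , -0.16382343]), 'shot': 1}
jar_blue_mid [([324.4, 174.8], 0.55), ([313.2, 240.0], 0.19)]
jar_green_mid [([264.6, 202.3], 0.88)]
jar_red_mid [([305.0, 182.1], 0.52), ([264.4, 202.4], 0.52)]
jar_yellow_mid [([286.8, 191.9], 0.67)]
bay_blue [([333.7, 229.6], 0.75), ([305.7, 178.2], 0.42)]
bay_green [([315.8, 241.0], 0.84)]
bay_red [([372.6, 206.8], 0.81)]
bay_yellow [([351.7, 215.3], 0.71)]
clay_pot [([400.1, 148.3], 0.69)]
wood_stamp [([229.9, 272.5], 0.76)]
top {'fov_y': 44.201154574752955, 'cx': 317.451215581546, 'cy': 196.4060447778134, 'position': array([ 268.54022962,    3.84863994, 1612.581939  ]), 'attitude': array([-0.05976659,  0.71501899, -0.69281574,  0.07198716]), 'shot': 2}
jar_blue_mid [([270.4, 225.9], 0.56)]
jar_green_mid [([344.2, 239.4], 0.51)]
jar_red_mid [([295.4, 230.0], 0.47)]
jar_yellow_mid [([322.0, 234.1], 0.53)]
bay_blue [([322.7, 173.1], 0.96), ([421.2, 196.4], 0.62)]
bay_green [([345.4, 175.6], 0.7), ([325.8, 168.6], 0.7)]
bay_red [([276.3, 165.8], 0.78), ([303.2, 170.3], 0.55)]
bay_yellow [([299.8, 169.0], 0.75), ([424.5, 198.4], 0.27)]
clay_pot [([179.6, 183.6], 0.71)]
wood_stamp []
```

View pics/scene0.png

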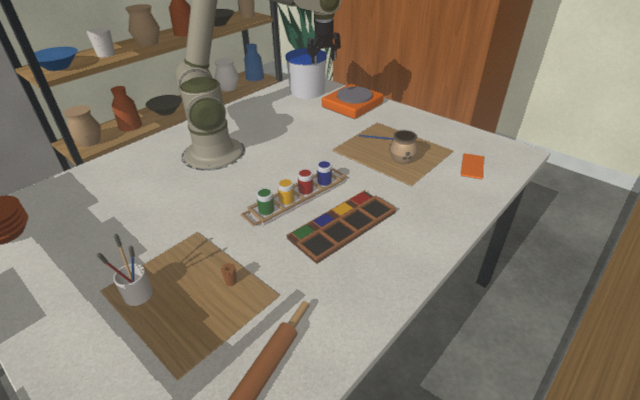

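```bash
python3 - <<'E'
import cv2
a=cv2.imread("pics/top0.png")[110:290,140:460]
cv2.imwrite("pics/topc.png",cv2.resize(a,None,fx=2.5,fy=2.5,interpolation=cv2.INTER_CUBIC))
E
cat > geo.py <<'E'
import numpy as np
from scipy.spatial.transform import Rotation as R
def rot(q): return R.from_quat(np.roll(q,-1)).as_matrix()
def ground(p,uv,z):
    f=200/np.tan(np.radians(p["fov_y"])/2)
    d=rot(p["attitude"])@np.array([(uv[0]-p["cx"])/f,(uv[1]-p["cy"])/f,1])
    c=np.array(p["position"]);return c+d*(z-c[2])/d[2]
def wground(p,s,uv,z):
    f=200/np.tan(np.radians(p["fov_y"])/2)
    v=np.array([uv[0]-p["cx"],uv[1]-p["cy"]]);r=np.hypot(*v);t=r/f
    d=np.r_[v/max(r,1e-9)*np.sin(t),np.cos(t)]
    T=np.array(p["tool_from_camera"]);W=rot(s["ee_rot"])
    c=W@T[:3,3]+s["eef_pos"];d=W@T[:3,:3]@d
    return c+d*(z-c[2])/d[2]
E
python3 - <<'E'
from geo import *
T={'fov_y': 44.201154574752955,'cx':317.451215581546,'cy':196.4060447778134,'position':[ 268.54022962,3.84863994,1612.581939],'attitude':[-0.05976659,0.71501899,-0.69281574,0.07198716]}
S={'fov_y':52.60794798052058,'cx':317.08173657979006,'cy':202.2055268961784,'position':[1219.56977114,-721.45251312,825.62196592],'attitude':[-0.40169262,0.84217756,0.3202216,-0.16382343]}
for n,t,s,z,zs in [('jb',(270.4,225.9),(324.4,174.8),70,50),('jr',(295.4,230),(305,182.1),70,50),('jy',(322,234.1),(286.8,191.9),70,50),('jg',(344.2,239.4),(264.6,202.3),70,50),
 ('br',(276.3,165.8),(372.6,206.8),15,15),('by',(299.8,169),(351.7,215.3),15,15),('bb',(322.7,173.1),(333.7,229.6),15,15),('bg',(345.4,175.6),(315.8,241),15,15),('pot',(179.6,183.6),(400,148),60,50),('stamp',(424,198),(229.9,272.5),27,27)]:
    print(n,ground(T,t,z).round(),ground(S,s,zs).round())
E
```

```text
jb [461. 127.  70.] [476. 115.  50.]
jr [450.  48.  70.] [455.  42.  50.]
jy [440. -36.  70.] [448. -34.  50.]
jg [ 426. -107.   70.] [ 434. -117.   50.]
br [670. 121.  15.] [675. 119.  15.]
by [662.  42.  15.] [651.  43.  15.]
bb [650. -35.  15.] [651. -43.  15.]
bg [ 644. -110.   15.] [ 643. -113.   15.]
pot [589. 424.  60.] [573. 425.  50.]
stamp [ 575. -370.   27.] [ 562. -357.   27.]
```

View pics/topc.png

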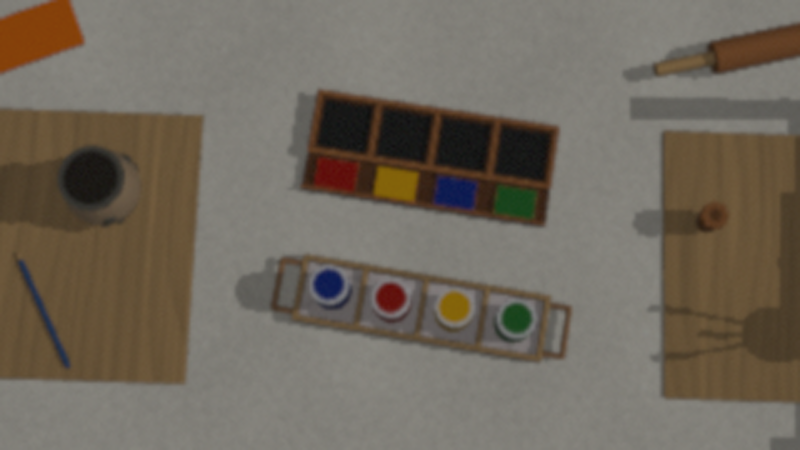

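The scene shows a light caddy with blue/red/yellow/green jars (left to right from the robot). The dark rack behind it has tiles red/yellow/blue/green in the same direction. In the top crop the bay centres are at about (346,125), (405,135), (464,144) and (525,152), and the lid dots at about (329,284), (391,298), (456,307) and (517,318).

```bash
python3 - <<'E'
from geo import *
T={'fov_y': 44.201154574752955,'cx':317.451215581546,'cy':196.4060447778134,'position':[ 268.54022962,3.84863994,1612.581939],'attitude':[-0.05976659,0.71501899,-0.69281574,0.07198716]}
for n,z,L in [('jar',82,[(329,284),(391,298),(456,307),(517,318)]),('bay',15,[(346,125),(405,135),(464,144),(525,152)]),('tile',15,[(336,174),(396,184),(456,193),(516,202)])]:
    P=np.array([ground(T,(140+u/2.5,110+v/2.5),z) for u,v in L]);print(n,P.round(),'dir',np.degrees(np.arctan2(*(P[0]-P[3])[:2])))
E
```

```text
jar [[ 467.  122.   82.]
 [ 452.   44.   82.]
 [ 443.  -37.   82.]
 [ 432. -114.   82.]] dir 8.461389641108507
bay [[ 690.  115.   15.]
 [ 679.   35.   15.]
 [ 669.  -44.   15.]
 [ 661. -125.   15.]] dir 6.841294941449942
tile [[ 623.  125.   15.]
 [ 612.   45.   15.]
 [ 602.  -35.   15.]
 [ 593. -115.   15.]] dir 7.092044121319169
```

Emit:
drive_tool(
  commands="0.25 -0.3 0 0 0 -0.15 100;0.25 -0.3 0 0 0 -0.15 100;0.25 -0.3 0 0 0 -0.15 100;0.25 -0.3 0 0 0 -0.15 100;0.25 -0.3 0 0 0 -0.15 100;0.25 -0.3 0 0 0 -0.15 100;0.25 -0.3 0 0 0 -0.15 100;0.25 -0.3 0 0 0 -0.15 100;0.25 -0.3 0 0 0 -0.15 100;0.25 -0.3 0 0 0 -0.15 100;0.25 -0.3 0 0 0 0 100;0.25 -0.3 0 0 0 0 100;0.25 -0.3 0 0 0 0 100;0.25 -0.3 0 0 0 0 100;0 -0.3 0 0 0 0 100;0 0 0 0 0 0 100;0 0 0 0 0 0 100",
)

```text
time_s: 2.52
eef_pos: [477.9, 58.2, 248.1]
ee_rot: [-0.0, 0.654, 0.756, -0.0]
force: [0.2, 0.3, -0.8]
grip_width: 0.999
grip_force: 0.0
```

Emit:
drive_tool(
  commands="0.3 -0.2 0.2 0 0 -0.12 100;0.3 -0.2 0.2 0 0 -0.12 100;0.2 -0.2 0.1 0 0 -0.11 100;0 0 0 0 0 0 100;0 0 0 0 0 0 100",
)

```text
time_s: 2.93
eef_pos: [558.1, -0.3, 298.1]
ee_rot: [-0.0, 0.751, 0.661, 0.0]
force: [-0.3, 1.0, -1.1]
grip_width: 1.0
grip_force: 0.0
```

```bash
python3 - <<'E'
from rig import *
from geo import *
import cv2
s=sense();p=capture("wrist");cv2.imwrite("pics/w1.png",p["pixels"])
print(s['eef_pos'],s['ee_rot'],{k:v for k,v in p.items() if k!="pixels"})
for o in["blue","red","yellow","green"]:
  for k,z in(("jar_%s_mid",70),("bay_%s",15)):
    for b in boxes_of(p,k%o)[:2]:print(k%o,b['position'],b['confidence'],wground(p,s,b['position'],z).round())
E
```

```text
[ 5.58077896e+02 -3.00726321e-01  2.98136221e+02] [-1.16340450e-04  7.50703729e-01  6.60639000e-01  9.18219725e-05] {'fov_y': 65.70646984690485, 'cx': 319.0604436412008, 'cy': 199.81961275331676, 'tool_from_camera': array([[-5.64326644e-04, -9.47029364e-01, -3.21146486e-01,
         8.33000327e+01],
       [ 9.99999091e-01, -1.41282440e-04, -1.34059543e-03,
         1.88362517e+00],
       [ 1.22421088e-03, -3.21146951e-01,  9.47028583e-01,
        -1.25482597e+02],
       [ 0.00000000e+00,  0.00000000e+00,  0.00000000e+00,
         1.00000000e+00]]), 'shot': 3}
jar_blue_mid [229.0, 77.1] 0.94 [471. 124.  70.]
bay_blue [388.7, 178.3] 0.8 [652. -36.  15.]
jar_red_mid [230.6, 142.5] 0.66 [461.  47.  70.]
bay_red [390.2, 62.0] 0.96 [669. 122.  15.]
jar_yellow_mid [233.6, 205.4] 0.78 [448. -30.  70.]
bay_yellow [385.4, 119.7] 0.6 [654.  45.  15.]
jar_green_mid [388.2, 121.7] 0.21 [646.  47.  70.]
bay_green [382.2, 230.3] 0.68 [ 638. -114.   15.]
```

View pics/w1.png

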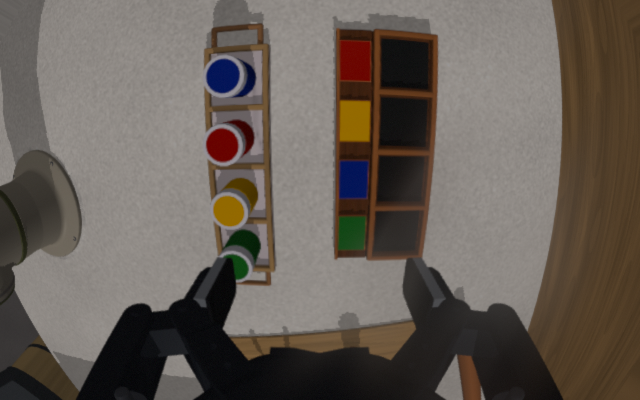

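The wrist view shows the lids at about (225,77), (225,144), (230,210) and (238,266). The bays, bounded by their lips, are at about (405,64), (405,123), (401,180) and (396,233).

```bash
python3 - <<'E'
from geo import *
p={'fov_y': 65.70646984690485, 'cx': 319.0604436412008, 'cy': 199.81961275331676, 'tool_from_camera':[[-5.64326644e-04, -9.47029364e-01, -3.21146486e-01,83.3],[ 9.99999091e-01, -1.41282440e-04, -1.34059543e-03,1.88],[ 1.22421088e-03, -3.21146951e-01,  9.47028583e-01,-125.48],[0,0,0,1]]}
s={'eef_pos':[558.08,-.3,298.14],'ee_rot':[-1.16340450e-04,7.50703729e-01,6.60639e-01,9.18e-05]}
for n,z,L in [('jar',82,[(225,77),(225,144),(230,210),(238,266)]),('bay',20,[(405,64),(405,123),(401,180),(396,233)]),('tile',15,[(355,61),(354,120),(353,180),(352,232)])]:
    P=np.array([wground(p,s,u,z) for u in L]);print(n,P.round(),np.degrees(np.arctan2(*(P[0]-P[3])[:2])))
E
```

```text
jar [[ 470.  123.   82.]
 [ 457.   48.   82.]
 [ 447.  -32.   82.]
 [ 438. -110.   82.]] 7.775725636663724
bay [[ 687.  117.   20.]
 [ 679.   39.   20.]
 [ 668.  -39.   20.]
 [ 658. -119.   20.]] 7.1272759710882125
tile [[ 622.  127.   15.]
 [ 612.   49.   15.]
 [ 602.  -33.   15.]
 [ 594. -110.   15.]] 6.96473794019998
```

Emit:
drive_tool(
  commands="-0.28 -0.08 -0.3 0 0 0 100;-0.28 -0.08 -0.3 0 0 0 100;-0.28 -0.09 -0.3 0 0 0 100;-0.28 -0.09 -0.3 0 0 0 100;0 0 0 0 0 0 100;0 0 0 0 0 0 100",
)

```text
time_s: 3.88
eef_pos: [444.9, -34.5, 178.1]
ee_rot: [-0.001, 0.751, 0.66, -0.001]
force: [0.9, -0.2, 1.7]
grip_width: 0.999
grip_force: 0.0
```

```bash
python3 - <<'E'
from rig import *
from geo import *
import cv2
s=sense();p=capture("wrist");cv2.imwrite("pics/w2.png",p["pixels"])
print(s['eef_pos'],s['ee_rot'])
E
```

```text
[444.89283586 -34.47034326 178.08852347] [-1.29130449e-03  7.51248233e-01  6.60018157e-01 -6.76997938e-04]
```

View pics/w2.png

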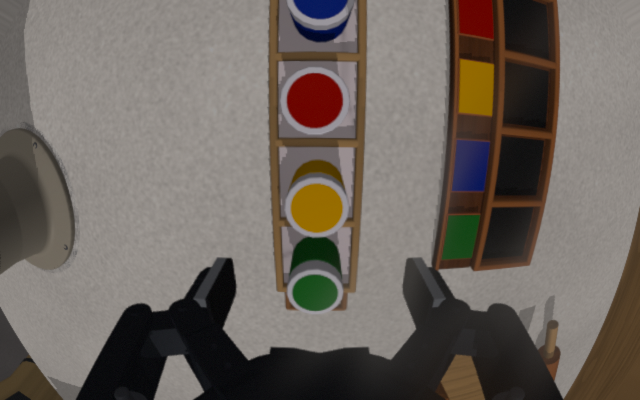

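Close up, the lids are at red (315,100), yellow (317,206), green (315,291) and blue (320,0), which is clipped. They sit midway between the fingers.

```bash
python3 - <<'E'
from geo import *
p={'fov_y': 65.70646984690485, 'cx': 319.0604436412008, 'cy': 199.81961275331676, 'tool_from_camera':[[-5.64326644e-04, -9.47029364e-01, -3.21146486e-01,83.3],[ 9.99999091e-01, -1.41282440e-04, -1.34059543e-03,1.88],[ 1.22421088e-03, -3.21146951e-01,  9.47028583e-01,-125.48],[0,0,0,1]]}
s={'eef_pos':[444.89,-34.47,178.09],'ee_rot':[-1.29e-3,.75125,.66002,-6.8e-4]}
for u in[(315,100),(317,206),(315,291)]:print(wground(p,s,u,82).round(1))
for u in[(527,26),(524,96),(519,165),(508,234)]:print(wground(p,s,u,20).round(1))
E
```

```text
[454.   47.4  82. ]
[445.  -31.2  82. ]
[ 432.9 -108.8   82. ]
[685.  115.4  20. ]
[671.3  38.9  20. ]
[664.  -35.5  20. ]
[ 656.1 -116.8   20. ]
```

Emit:
drive_tool(
  commands="0 0.02 -0.35 0 0 0 100;0 0 -0.35 0 0 0 100;0 0 -0.35 0 0 0 100;0 0 -0.18 0 0 0 100;0 0 0 0 0 0 0;0 0 0 0 0 0 0;0 0 0 0 0 0 0;0 0 0 0 0 0 0;0 0 0 0 0 0 0;0 0 0 0 0 0 0",
  force=40,
)

```text
time_s: 4.77
eef_pos: [448.0, -32.9, 58.0]
ee_rot: [0.002, 0.751, 0.66, 0.001]
force: [0.6, 0.5, 7.7]
grip_width: 0.578
grip_force: 42.2
```

Emit:
drive_tool(
  commands="0 0 0.2 0 0 0 0;0 0 0.3 0 0 0 0;0 0 0.4 0 0 0 0;0 0 0.3 0 0 0 0;0 0 0 0 0 0 0",
)

```text
time_s: 5.18
eef_pos: [449.1, -33.3, 182.6]
ee_rot: [0.005, 0.751, 0.661, 0.003]
force: [1.3, -1.5, -0.8]
grip_width: 0.572
grip_force: 42.3
```

Emit:
drive_tool(
  commands="0.2 0.06 0 0 0 0 0;0.35 0.11 0 0 0 0 0;0.38 0.12 0 0 0 0 0;0.38 0.12 0 0 0 0 0;0.38 0.12 0 0 0 0 0;0.35 0.11 0 0 0 0 0;0.24 0.07 0 0 0 0 0;0 0 0 0 0 0 0;0 0 0 0 0 0 0;0 0 0 0 0 0 0",
)

```text
time_s: 6.02
eef_pos: [673.8, 38.3, 175.9]
ee_rot: [-0.0, 0.751, 0.66, -0.0]
force: [-0.3, -0.2, -1.2]
grip_width: 0.577
grip_force: 42.5
```

Emit:
drive_tool(
  commands="0.03 0 -0.2 0 0 0 0;0 0 -0.35 0 0 0 0;0 0 -0.3 0 0 0 0;0 0 -0.2 0 0 0 0;0 0 -0.08 0 0 0 0;0 0 0 0 0 0 0;0 0 0 0 0 0 0;0 0 0 0 0 0 0",
)

```text
time_s: 6.68
eef_pos: [678.2, 38.2, 65.4]
ee_rot: [0.001, 0.751, 0.66, 0.001]
force: [0.5, 0.3, -1.8]
grip_width: 0.577
grip_force: 42.5
```

Emit:
drive_tool(
  commands="0 0 -0.03 0 0 0 0;0 0 -0.02 0 0 0 0;0 0 0 0 0 0 0;0 0 0 0 0 0 0",
)

```text
time_s: 7.02
eef_pos: [677.5, 38.4, 58.2]
ee_rot: [0.0, 0.751, 0.66, 0.0]
force: [-0.3, 1.0, -1.3]
grip_width: 0.577
grip_force: 42.6
```

```bash
python3 - <<'E'
from rig import *
import cv2
p=capture("wrist");cv2.imwrite("pics/w3.png",p["pixels"])
s=sense();print(s['eef_pos'],s['force'])
E
```

```text
[677.46807991  38.44899317  58.16382659] [-0.94496368  0.44916818 -1.33589   ]
```

View pics/w3.png

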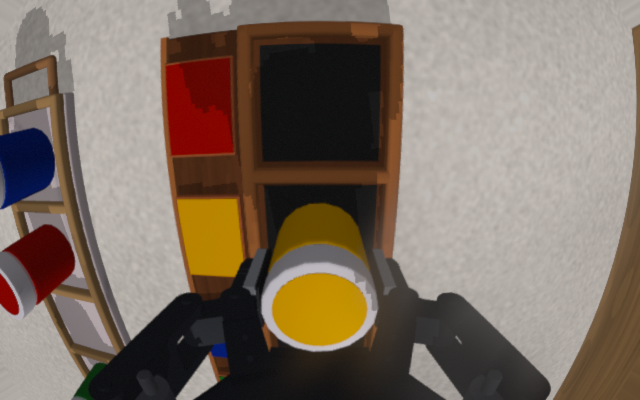

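The yellow jar (lid at 320,308) is centred between the lips of the yellow bay, just above its floor.

Emit:
drive_tool(
  commands="0 0 -0.015 0 0 0 0;0 0 -0.01 0 0 0 0;0 0 0 0 0 0 0;0 0 0 0 0 0 0",
)

```text
time_s: 7.4
eef_pos: [677.5, 38.5, 58.0]
ee_rot: [0.0, 0.751, 0.661, 0.0]
force: [-8.3, -0.2, 14.9]
grip_width: 0.578
grip_force: 43.9
```

Emit:
drive_tool(
  commands="0 0 0.01 0 0 0 0;0 0 0 0 0 0 100;0 0 0 0 0 0 100;0 0 0 0 0 0 100;0 0 0 0 0 0 100;0 0 0 0 0 0 100;0 0 0 0 0 0 100;0 0 0.2 0 0 0 100;0 0 0.4 0 0 0 100;0 0 0.4 0 0 0 100;0 0 0.3 0 0 0 100;0 0 0 0 0 0 100;0 0 0 0 0 0 100",
)

```text
time_s: 8.48
eef_pos: [678.0, 38.4, 188.3]
ee_rot: [0.001, 0.751, 0.66, 0.001]
force: [0.0, 0.1, -0.6]
grip_width: 1.0
grip_force: 0.0
```

Emit:
drive_tool(
  commands="-0.25 0.01 0 0 0 0 100;-0.38 0.01 0 0 0 0 100;-0.38 0.01 0 0 0 0 100;-0.38 0.01 0 0 0 0 100;-0.38 0.02 0 0 0 0 100;-0.3 0.02 0 0 0 0 100;-0.16 0 0 0 0 0 100;0 0 0 0 0 0 100;0 0 -0.2 0 0 0 100;0 0 0 0 0 0 100;0 0 0 0 0 0 100",
)

```text
time_s: 9.4
eef_pos: [454.2, 46.4, 165.5]
ee_rot: [-0.001, 0.751, 0.66, -0.001]
force: [-1.1, 0.0, 0.6]
grip_width: 1.0
grip_force: 0.0
```

```bash
python3 - <<'E'
from rig import *
import cv2
s=sense();p=capture("wrist");cv2.imwrite("pics/w4.png",p["pixels"])
print(s['eef_pos'],s['force'])
E
```

```text
[454.17165905  46.44688318 165.48483528] [-1.14671554  0.01542221  0.59965814]
```

View pics/w4.png

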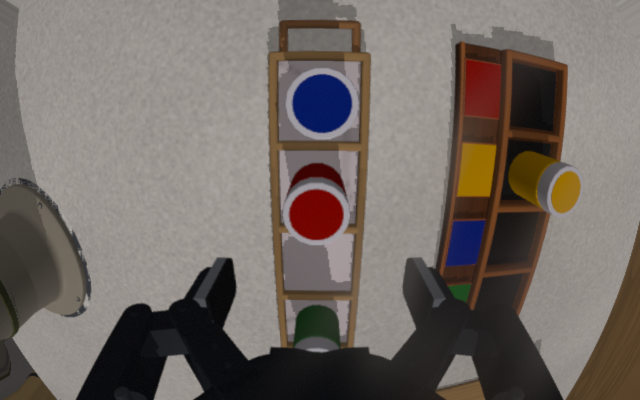

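The yellow jar stands upright in its bay. The red lid is at (317,212) and the blue at (322,103), and the red one is centred between the fingers.

Emit:
drive_tool(
  commands="0 0 -0.3 0 0 0 100;0 0 -0.35 0 0 0 100;0 0 -0.3 0 0 0 100;0 0 -0.15 0 0 0 100;0 0 0 0 0 0 100;0 0 0 0 0 0 0;0 0 0 0 0 0 0;0 0 0 0 0 0 0;0 0 0 0 0 0 0;0 0 0 0 0 0 0;0 0 0 0 0 0 0",
)

```text
time_s: 10.37
eef_pos: [455.2, 46.3, 58.0]
ee_rot: [0.001, 0.751, 0.66, 0.001]
force: [-0.8, -0.5, 6.2]
grip_width: 0.577
grip_force: 40.8
```

```bash
python3 - <<'E'
from geo import *
p={'fov_y': 65.70646984690485, 'cx': 319.0604436412008, 'cy': 199.81961275331676, 'tool_from_camera':[[-5.64326644e-04, -9.47029364e-01, -3.21146486e-01,83.3],[ 9.99999091e-01, -1.41282440e-04, -1.34059543e-03,1.88],[ 1.22421088e-03, -3.21146951e-01,  9.47028583e-01,-125.48],[0,0,0,1]]}
s={'eef_pos':[454.17,46.45,165.48],'ee_rot':[-1e-3,.75125,.66002,-1e-3]}
for u in[(317,212),(322,103)]:print(wground(p,s,u,82).round(1))
print(wground(p,s,(564,187),82))
E
```

```text
[454.4  49.6  82. ]
[467.8 125.6  82. ]
[675.25628251  42.62613059  82.        ]
```

Emit:
drive_tool(
  commands="0 0 0.2 0 0 0 0;0 0 0.35 0 0 0 0;0 0 0.35 0 0 0 0;0 0 0.3 0 0 0 0;0.2 0.06 0 0 0 0 0;0.35 0.1 0 0 0 0 0;0.38 0.12 0 0 0 0 0;0.38 0.12 0 0 0 0 0;0.38 0.12 0 0 0 0 0;0.38 0.11 0 0 0 0 0;0.25 0.07 0 0 0 0 0;0 0 0 0 0 0 0;0 0 0 0 0 0 0;0 0 0 0 0 0 0",
)

```text
time_s: 11.53
eef_pos: [685.8, 116.3, 177.0]
ee_rot: [-0.0, 0.751, 0.66, -0.0]
force: [-0.3, -0.1, -0.8]
grip_width: 0.573
grip_force: 42.3
```

Emit:
drive_tool(
  commands="0.01 0 -0.2 0 0 0 0;0 0 -0.35 0 0 0 0;0 0 -0.3 0 0 0 0;0 0 -0.2 0 0 0 0;0 0 -0.1 0 0 0 0;0 0 -0.02 0 0 0 0;0 0 0 0 0 0 0;0 0 0 0 0 0 0;0 0 0 0 0 0 0;0 0 0 0 0 0 0",
)

```text
time_s: 12.37
eef_pos: [687.9, 116.4, 60.9]
ee_rot: [0.001, 0.751, 0.66, 0.001]
force: [-0.1, -0.2, -0.8]
grip_width: 0.579
grip_force: 42.4
```

Emit:
drive_tool(
  commands="0 0 -0.015 0 0 0 0;0 0 -0.01 0 0 0 0;0 0 0 0 0 0 0;0 0 -0.01 0 0 0 0;0 0 0 0 0 0 0;0 0 0 0 0 0 0",
)

```text
time_s: 12.87
eef_pos: [687.7, 116.5, 58.0]
ee_rot: [0.0, 0.751, 0.661, 0.0]
force: [-5.4, -1.1, 10.5]
grip_width: 0.575
grip_force: 43.4
```

```bash
python3 - <<'E'
from rig import *
import cv2
p=capture("wrist");cv2.imwrite("pics/w5.png",p["pixels"])
s=sense();print(s['eef_pos'],s['force'])
E
```

```text
[687.73262419 116.46973594  58.09662404] [-6.78598741e+00  9.82173530e-03  1.17121172e+01]
```

View pics/w5.png

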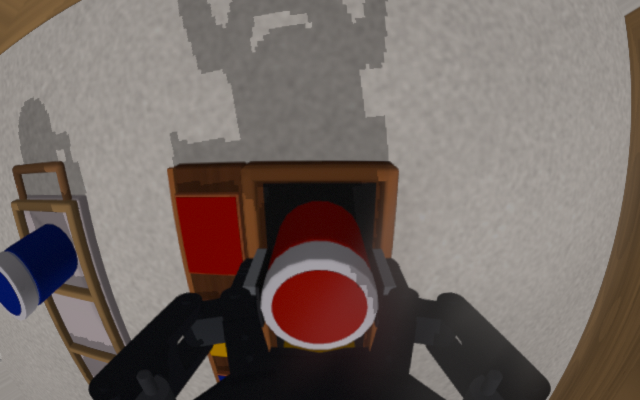

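The red jar rests on the floor of the red bay, with clearance to the lips. I'll release it and fetch the blue one.

Emit:
drive_tool(
  commands="0 0 0.01 0 0 0 0;0 0 0 0 0 0 100;0 0 0 0 0 0 100;0 0 0 0 0 0 100;0 0 0 0 0 0 100;0 0 0 0 0 0 100;0 0 0 0 0 0 100;0 0 0.2 0 0 0 100;0 0 0.4 0 0 0 100;0 0 0.4 0 0 0 100;0 0 0.2 0 0 0 100;-0.2 0 0 0 0 0 100;-0.38 0.01 0 0 0 0 100;-0.38 0.01 0 0 0 0 100;-0.38 0.02 0 0 0 0 100;-0.38 0.02 0 0 0 0 100;-0.3 0.02 0 0 0 0 100;-0.18 0 0 0 0 0 100;0 0 0 0 0 0 100;0 0 0 0 0 0 100",
)

```text
time_s: 14.58
eef_pos: [467.3, 124.5, 177.5]
ee_rot: [0.0, 0.751, 0.661, 0.0]
force: [0.9, 0.2, 0.4]
grip_width: 1.001
grip_force: 0.0
```

Emit:
drive_tool(
  commands="0 0 -0.3 0 0 0 100;0 0 -0.35 0 0 0 100;0 0 -0.35 0 0 0 100;0 0 -0.2 0 0 0 100;0 0 -0.02 0 0 0 100;0 0 0 0 0 0 0;0 0 0 0 0 0 0;0 0 0 0 0 0 0;0 0 0 0 0 0 0;0 0 0 0 0 0 0;0 0 0 0 0 0 0",
)

```text
time_s: 15.5
eef_pos: [468.5, 124.5, 56.7]
ee_rot: [0.001, 0.751, 0.66, 0.001]
force: [-0.8, -0.6, 5.9]
grip_width: 0.572
grip_force: 41.6
```

Emit:
drive_tool(
  commands="0 0 0.2 0 0 0 0;0 0 0.35 0 0 0 0;0 0 0.35 0 0 0 0;0 0 0.3 0 0 0 0;0.14 -0.11 0 0 0 0 0;0.25 -0.21 0 0 0 0 0;0.28 -0.23 0 0 0 0 0;0.28 -0.23 0 0 0 0 0;0.28 -0.23 0 0 0 0 0;0.28 -0.23 0 0 0 0 0;0.28 -0.23 0 0 0 0 0;0.2 -0.18 0 0 0 0 0;0 0 0 0 0 0 0;0 0 0 0 0 0 0;0 0 0 0 0 0 0;0 0 0 0 0 0 0",
)

```text
time_s: 16.83
eef_pos: [665.9, -39.7, 175.6]
ee_rot: [0.0, 0.751, 0.661, 0.0]
force: [-0.4, 0.1, -1.3]
grip_width: 0.575
grip_force: 42.4
```

Emit:
drive_tool(
  commands="0.01 0 -0.2 0 0 0 0;0 0 -0.35 0 0 0 0;0 0 -0.3 0 0 0 0;0 0 -0.2 0 0 0 0;0 0 -0.1 0 0 0 0;0 0 -0.02 0 0 0 0;0 0 0 0 0 0 0;0 0 0 0 0 0 0;0 0 0 0 0 0 0;0 0 0 0 0 0 0",
)

```text
time_s: 17.67
eef_pos: [667.9, -40.6, 59.2]
ee_rot: [0.001, 0.751, 0.66, 0.001]
force: [-0.1, -0.4, -1.8]
grip_width: 0.576
grip_force: 42.4
```

Emit:
drive_tool(
  commands="0 0 -0.015 0 0 0 0;0 0 -0.01 0 0 0 0;0 0 0 0 0 0 0;0 0 0 0 0 0 0",
)

```text
time_s: 18.0
eef_pos: [667.7, -40.6, 56.6]
ee_rot: [0.0, 0.751, 0.66, 0.0]
force: [-1.1, 0.9, 5.6]
grip_width: 0.577
grip_force: 42.9
```

```bash
python3 - <<'E'
from rig import *
import cv2
p=capture("wrist");cv2.imwrite("pics/w6.png",p["pixels"])
s=sense();print(s['eef_pos'],s['force'])
E
```

```text
[667.73606631 -40.68219439  56.56359068] [-1.90163267 -0.02022961  5.3839093 ]
```

View pics/w6.png

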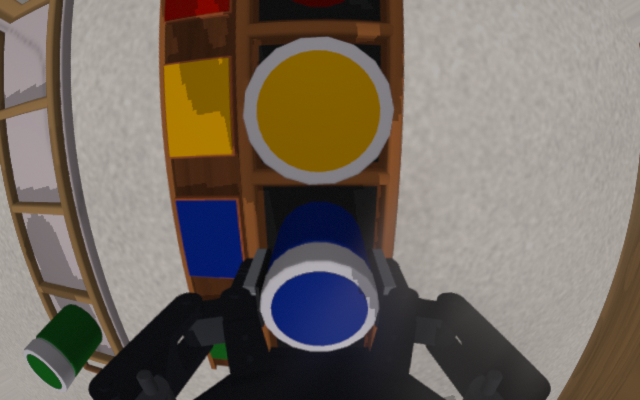

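The blue jar is seated in the blue bay, with the yellow one upright in the next bay. I'll release it and move to green.

Emit:
drive_tool(
  commands="0 0 0 0 0 0 100;0 0 0 0 0 0 100;0 0 0 0 0 0 100;0 0 0 0 0 0 100;0 0 0 0 0 0 100;0 0 0 0 0 0 100;0 0 0.2 0 0 0 100;0 0 0.4 0 0 0 100;0 0 0.4 0 0 0 100;0 0 0.2 0 0 0 100;-0.2 -0.06 0 0 0 0 100;-0.38 -0.11 0 0 0 0 100;-0.38 -0.11 0 0 0 0 100;-0.38 -0.11 0 0 0 0 100;-0.38 -0.11 0 0 0 0 100;-0.38 -0.11 0 0 0 0 100;-0.23 -0.08 0 0 0 0 100;0 0 0 0 0 0 100;0 0 0 0 0 0 100;0 0 0 0 0 0 100",
)

```text
time_s: 19.72
eef_pos: [435.1, -109.7, 175.8]
ee_rot: [0.0, 0.751, 0.66, 0.0]
force: [1.3, 0.7, 0.1]
grip_width: 1.002
grip_force: 0.0
```

```bash
python3 - <<'E'
from rig import *
from geo import *
import cv2
s=sense();p=capture("wrist");cv2.imwrite("pics/w7.png",p["pixels"])
print(s['eef_pos'],s['force'])
g=cv2.cvtColor(p["pixels"],cv2.COLOR_BGR2HSV)
m=cv2.inRange(g,(50,120,60),(80,255,255));m[:,420:]=0
n,_,st,c=cv2.connectedComponentsWithStats(m)
for i in range(1,n):
  if st[i,4]>200:print(st[i],c[i],wground(p,s,c[i],82).round(1))
E
```

```text
[ 435.07890566 -109.67500736  175.8028858 ] [1.26455777 0.71234955 0.0936931 ]
[ 288  189   51   47 1871] [313.22768573 211.98396579] [ 432.2 -110.1   82. ]
```

View pics/w7.png

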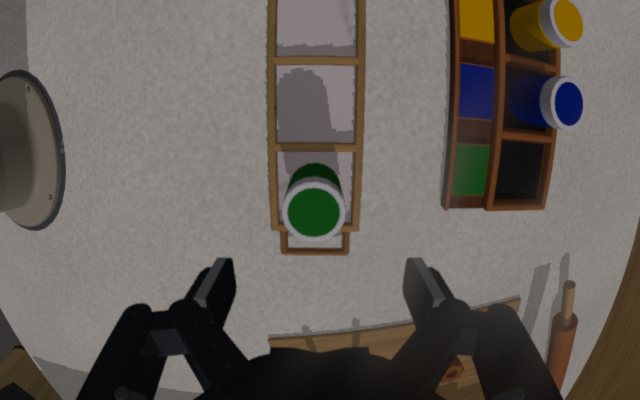

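The green lid is at (313,212), which is about (432,-110) in the world and on target. The yellow and blue jars stand upright.

Emit:
drive_tool(
  commands="-0.02 0 -0.3 0 0 0 100;0 0 -0.35 0 0 0 100;0 0 -0.35 0 0 0 100;0 0 -0.18 0 0 0 100;0 0 -0.02 0 0 0 100;0 0 0 0 0 0 0;0 0 0 0 0 0 0;0 0 0 0 0 0 0;0 0 0 0 0 0 0;0 0 0 0 0 0 0;0 0 0 0 0 0 0",
)

```text
time_s: 20.68
eef_pos: [433.3, -109.9, 57.0]
ee_rot: [0.001, 0.751, 0.66, 0.001]
force: [-0.7, 1.2, 6.3]
grip_width: 0.577
grip_force: 41.4
```

Target is (657,-119.5), so dx is 224 and dy is -9.5.

Emit:
drive_tool(
  commands="0 0 0.2 0 0 0 0;0 0 0.35 0 0 0 0;0 0 0.35 0 0 0 0;0 0 0.3 0 0 0 0;0.2 -0.01 0 0 0 0 0;0.35 -0.02 0 0 0 0 0;0.38 -0.02 0 0 0 0 0;0.38 -0.02 0 0 0 0 0;0.38 -0.02 0 0 0 0 0;0.35 -0.01 0 0 0 0 0;0.21 0 0 0 0 0 0;0 0 0 0 0 0 0;0 0 0 0 0 0 0;0 0 0 0 0 0 0;0 0 0 0 0 0 0",
)

```text
time_s: 21.93
eef_pos: [656.7, -119.6, 176.2]
ee_rot: [0.0, 0.751, 0.66, 0.0]
force: [0.1, -0.1, -0.6]
grip_width: 0.577
grip_force: 42.3
```

Emit:
drive_tool(
  commands="0 0 -0.2 0 0 0 0;0 0 -0.35 0 0 0 0;0 0 -0.3 0 0 0 0;0 0 -0.2 0 0 0 0;0 0 -0.09 0 0 0 0;0 0 -0.01 0 0 0 0;0 0 0 0 0 0 0;0 0 0 0 0 0 0;0 0 0 0 0 0 0;0 0 0 0 0 0 0",
)

```text
time_s: 22.77
eef_pos: [657.9, -119.7, 61.9]
ee_rot: [0.001, 0.751, 0.66, 0.0]
force: [0.2, -0.0, -0.4]
grip_width: 0.574
grip_force: 42.3
```

Emit:
drive_tool(
  commands="0 0 -0.02 0 0 0 0;0 0 -0.02 0 0 0 0;0 0 -0.01 0 0 0 0;0 0 0 0 0 0 0;0 0 0 0 0 0 0;0 0 0 0 0 0 0",
)

```text
time_s: 23.27
eef_pos: [657.6, -119.6, 57.0]
ee_rot: [0.0, 0.751, 0.66, 0.0]
force: [-4.6, 0.4, 9.2]
grip_width: 0.575
grip_force: 43.2
```

```bash
python3 - <<'E'
from rig import *
import cv2
p=capture("wrist");cv2.imwrite("pics/w8.png",p["pixels"])
s=sense();print(s['eef_pos'],s['force'])
E
```

```text
[ 657.63580379 -119.62469879   57.01271328] [-4.64220154  1.8624945   9.54380254]
```

View pics/w8.png

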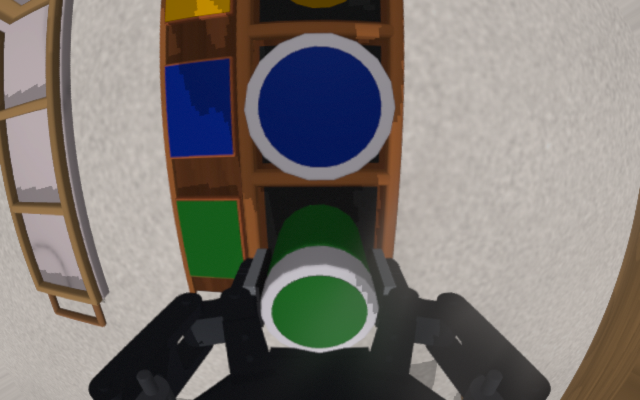

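The green jar is seated behind the green tile. I'll release it and back off.

Emit:
drive_tool(
  commands="0 0 0.01 0 0 0 0;0 0 0 0 0 0 100;0 0 0 0 0 0 100;0 0 0 0 0 0 100;0 0 0 0 0 0 100;0 0 0 0 0 0 100;0 0 0 0 0 0 100;0 0 0.2 0 0 0 100;0 0 0.4 0 0 0 100;0 0 0.4 0 0 0 100;0 0 0.4 0 0 0 100;-0.3 0 0.2 0 0 0 100;-0.35 0 0.1 0 0 0 100;-0.35 0.1 0 0 0 0 100;-0.2 0.2 0 0 0 0 100;0 0.2 0 0 0 0 100;0 0 0 0 0 0 100;0 0 0 0 0 0 100;0 0 0 0 0 0 100",
)

```text
time_s: 24.9
eef_pos: [537.7, -70.1, 226.5]
ee_rot: [0.0, 0.751, 0.66, -0.0]
force: [0.1, -0.8, -0.9]
grip_width: 0.999
grip_force: 0.0
```

```bash
python3 - <<'E'
from rig import *
import cv2,numpy as np
a=capture("scene")["pixels"][130:290,200:440];w=capture("wrist")["pixels"]
cv2.imwrite("pics/end.png",np.vstack([cv2.resize(a,(480,320)),cv2.resize(w,(480,280))]))
print(sense()['eef_pos'])
E
```

```text
[537.70847228 -70.286934   226.19416297]
```

View pics/end.png

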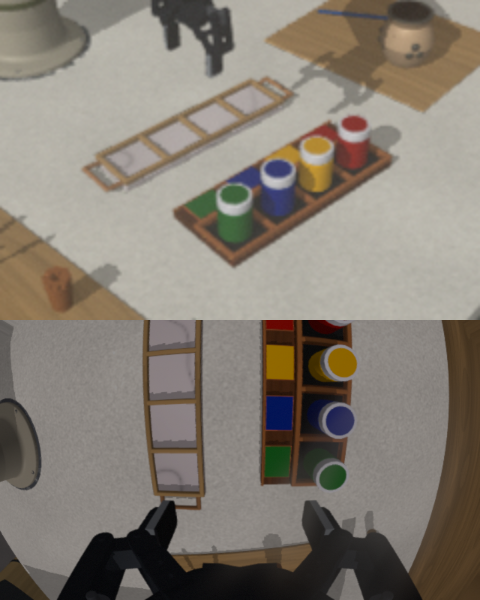

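All four jars stand upright behind their own tiles, and the pot and stamp are untouched.

```bash
python3 -c "
from rig import *
print(finish_job())"
```

```text
the job is handed in; nothing more can be done
None
```

The job is handed in: all four jars stand upright and released in the bays behind their own colour tiles, the pot and stamp were left alone, and it took about 25 s of robot time.

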